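Sterilise the tongs and lift the stopper with them

ROBOT

A 6-joint arm with a two-finger parallel gripper is mounted at the origin on a cart in front of the work surface, level with it; the furniture and walls round the work are solid. World frame = base frame: x ahead of the robot, y to its left, z up, the work surface at z = 0. Lengths are in m, angles in degrees, forces in N, time in s.
With the tool pointing down it reaches from about 0.275 to 0.775 m from the base axis. Payload 14.6 kg.
Tool frame: the origin (TCP) lies at the very end of the fingers, on their centre line; the grasp point (between the pads) lies 19 mm behind it; z points along the fingers, y is the direction in which the jaws open and shut (so a half turn about z gives the same grasp; the last joint's range is limited). The gripper opens to 85 mm and grips with 20 to 120 N. Pads are 22 mm wide; open, the fingers measure 114 mm over their backs; the gripper's body (76 mm by 85 mm) begins 54 mm behind the grasp point. The pads swing forward as they close: fully open they stand 13 mm farther back than shut.
Start: joints at [60.315, 15.075, -2.767, 72.158, 0, 81.102], TCP at [0.186, 0.491, 0.231] pointing down, gripper open.
Joint ranges: [-151.79, 151.79], [-50.71, 97.33], [-67.44, 78.34], [-121.81, 120.89], [-77.56, 73.72], [-180, 180]. Speed limits (degrees/s): [108.29, 108.29, 147.25, 159.86, 180, 180].

INTERFACE

Orientations are given as a 3x3 rotation matrix whose columns are the frame's x, y, z axes.
In Python, from rig import monitor, viewer, hand_in gives the robot as it stands. The module is installed in compiled form; this text tells all that it offers.
- The arm moves only by the tool carry_out, never from a script. Its argument "series" is a list of rows, each an object with "delta_pos": the shift along the tool's x, y, z in cm, a list of three; "yaw": the turn about the tool's z in rad; "claw": the closure, from 0 (fully open) to 1 (shut). A call has 1 to 8 rows; each row shifts and turns the commanded pose from where the row before left it, along the tool's axes as they then stand; what a row does not reach is not made up. A row lasts 1/12 s, in which the tool goes at most 41.7 mm and 7.16 degrees, less where a joint would pass 70% of its speed; a pose out of reach is approached as far as the arm can. A call with a gripper value outside its range is refused whole. The fingers move at their own pace and stop on an object; the grip force is fixed at half the most. Time passes only in rows, so rows that do not move let the fingers close. It gives the time, the measured TCP pose, the force and the opening at its end, in the units of the state.
- monitor.get_obs(): the state, without advancing time (a new reading comes with each control period).
- viewer.snapshot(name): name is "scene" or "side" or "wrist"; returns a dict with "color" (384x512x3 uint8, red, green, blue), "depth" (384x512 float32, m along the optical axis (not along the pixel's ray), 0 where there is no reading), "mtx" (3x3 intrinsics, pixels), "pose" (4x4, takes a point from camera to world coordinates). Camera axes: x right, y down, z forward; pixel columns grow to the right and rows downward; lengths in m; the calibration is good to about 2 mm. A picture is of the moment at which its call begins.
- hand_in(): hands the job in, once; it reports no verdict.
Trained networks look in the newest picture that a camera, given by its name, has taken for a name from the list of things; names that differ only in an ending like _2 or _b are one class to them, and where a whole thing is asked for, a point or a joint stands for the part that bears it (a point fixed in the world has none). Each returns a list of dicts, best first, with "conf" (0 to 1); they miss things now and then, are a little off and sometimes report something else, mostly with a low value. They report only what shows in the picture. A call takes as long as a camera call. They do not tell look-alikes from the thing itself.
- viewer.outline_of(target, camera): "mask" (384x512 bool, what is visible of it) and "rect" ([left, top, width, height] in pixels, round what is visible of it).
- viewer.place_of(target, camera): "location" ([row, column] in pixels: a listed point, or the origin of a listed thing).
The state is a dict: "t": time; "joint_pos": joint angles; "joint_vel": joint speeds; "joint_efforts": joint torques, N m; "position": TCP position; "ee_rot": TCP orientation; "contact_force": force on the tool from outside, world axes, zero at the start; "torque": the same for the moment, N m; "opening": opening from 0.0 (shut) to 1.0 (fully open).
Only numpy, scipy, OpenCV 4.12 (cv2) and the standard library are available. Lean on these libraries where they do the work, as an engineer would, in place of code of your own. Each camera call takes 0.05 s, during which the arm holds its last target.

TASK

Draw the spring tongs out of their holder and dip their tips at least halfway down into the open well of the round steriliser, keeping them there for a second. Then, using the tongs only, close them on the rubber stopper that lies in the steel tray and lift it about 10 cm above the tray, leaving the tray and the spare stopper on the bench where they are. Finish while still holding the stopper up in the squeezed tongs: do not put anything down.

Things in the scene. Friction and masses are not known exactly. Their poses are not given: they have to be found in the camera images.
- tongs: Upright steel spring tongs, 122 mm tall, 0.1 kg, tips down in the holder. Origin on the centre line at the underside of the tips; z points up; the arms stand apart, and close, along y. The bridge at the top (20 mm in x, 24 mm in y, top at z = 122 mm) joins the arms, hinged at z = 116 mm. Springs hold them open: closing starts at about 4 N on the grip pads, 8 N shuts them to 22 mm.
- tongs_grip (a point): Point midway between the two black grip pads (24 mm wide in x, 15 mm tall) outside the arms, 85 mm above the tips' underside. Grip the pads here along y, from above; the bridge stands up 37 mm above this point. Outer width 41 mm when open, 34 mm when the tips hold a 22 mm round; 1 mm less here brings the tips about 3.7 mm closer.
- tongs_tips (a point): Point midway between the tips, on the centre line, 7 mm above their underside. Each tip is a vee of two plates, 13 mm tall, 16 mm wide in x; open, the tips are 46 mm apart inside and 58 mm over their outsides.
- tongs_left: The left (+y) arm of the tongs with its grip pad and tip. Origin on its hinge, at y = 6 mm, z = 116 mm of the tongs. It turns about the tongs' x axis, inward by 0.112 rad from fully open until the tips hold a 22 mm round, by 0.17 rad at the stop.
- tongs_right: The right (-y) arm, mirror image of the left; it turns by the same angle. Origin on its hinge, at y = -6 mm, z = 116 mm of the tongs.
- holder: Fixed grey upright pocket, open at the top, 32 x 72 x 42 mm (walls 5 mm, long side along y, floor at z = 5 mm) on a flat foot 60 x 88 mm. Origin under its centre. The tongs stand in it with 2 to 3 mm of play and lift straight up. A tall cupboard stands beyond it to the left, from about x = 0.57, y = 0.11 (world) outward: approach from the robot's side.
- steriliser: Fixed round white pot, 94 mm across at its foot, 48 mm high, with an open, empty well 74 mm across and 42 mm deep. Origin under its centre, z up.
- well_mouth (a point): Centre of the well's mouth, at rim height, 48 mm above the bench.
- tray: Loose open steel tray, 90 (x) x 70 (y) x 12 mm, walls and floor 3 mm, on the bench. Origin under its centre. Mass 0.3 kg. The open tips have room to spare along its long side (x), hardly along the short one.
- stopper: The black rubber stopper in the steel tray: round, 22 mm across at the bottom, the body 14 mm high with a pin above it, 25 mm in all. Origin at the centre of its underside, z up. Mass about 20 g.
- spare_stopper: A second, equal black stopper that stands on the bare bench, not in the tray; to be left alone. Origin at the centre of its underside.
Not all that is in view belongs to the job. What is shaped like the steriliser but purple is not meant.

How it is judged (in metres and radians):
On the way, in this order (a step that is already met when the one before it is completed fails the run):
1. the tips are dipped in the steriliser's well (horizontal distance between tongs_tips and well_mouth below 0.025 m and z of tongs_tips in the frame of well_mouth below -0.012 m and angle between tongs's own z axis and vertical below 0.6 rad and contact force between the fingers and tongs above 1 N), for 0.4 s.
2. the tips have closed on the stopper (contact force between each of tongs_left, tongs_right and stopper above 0.3 N), for 0.1 s.
At the end, for the whole second after the job is handed in: Gripper squeezes the tongs (over 1 N), both tips press the stopper (over 0.3 N), within 25 mm of the tips' midpoint; underside over 70 mm up, slower than 0.05 m/s; tongs and stopper touch no tray, steriliser or holder; tray (on the bench) and spare stopper within 30 mm of their places (all of step 2 and height (world z) of stopper above 0.07 m and distance between tongs_tips and stopper below 0.025 m and contact force between the fingers and tongs above 1 N and contact force between each of stopper, tongs and tray below 0.05 N and contact force between each of stopper, tongs and steriliser below 0.05 N and contact force between tongs and holder below 0.05 N and linear speed of stopper below 0.05 m/s and distance of each of tray, spare_stopper from where it was at the start of the episode below 0.03 m and height (world z) of tray below 0.01 m); the arm keeps its last pose, push and grip.
It fails at once if the gripper itself touches the stopper (contact force between the arm and stopper above 0.2 N).
It fails at once if the fingers touch the stopper (contact force between the fingers and stopper above 0.2 N).
It fails at once if the spare stopper is moved (distance of spare_stopper from where it was at the start of the episode above 0.03 m).
It fails at once if the tray is pushed away (distance of tray from where it was at the start of the episode above 0.03 m).
It also fails if it takes over 69 s, if anything falls off the work surface, if the arm or the gripper's body presses on something with over 40 N, if the wrist force passes 120 N, or if a joint passes its speed limit or range.

## Working session

There is one attempt and no reset: what is moved stays moved. The work goes in short steps, Python scripts to look and compute and a tool call to move; the robot and the scene stay as the last step left them, time stands still between calls to the robot, and variables do not carry over. Pictures are saved under pics/ and viewed, and the job is handed in when it is done.

Besides the shell and the picture viewer there is one more tool, called after "Emit:" by a JSON object that holds its "api" and its "payload", one argument or row to a line. carry_out: Moves the arm, as the interface text tells. Its arguments: {"type":"object","properties":{"series":{"type":"array"}},"required":["series"]}

```bash
mkdir -p pics
cat > h.py <<'E'
import numpy as np, cv2
from rig import monitor, viewer
def snap(n,f=None):
    s=viewer.snapshot(n)
    if f: cv2.imwrite(f'pics/{f}.png',s['color'][:,:,::-1])
    return s
def pt(s,r,c,z=None):
    K=s['mtx'];P=s['pose'];ray=np.array([(c-K[0,2])/K[0,0],(r-K[1,2])/K[1,1],1.])
    if z is None:
        d=s['depth'][int(round(r)),int(round(c))]; return P[:3,:3]@(ray*d)+P[:3,3]
    w=P[:3,:3]@ray; return P[:3,3]+w*(z-P[2,3])/w[2]
def cloud(s,m):
    r,c=np.nonzero(m&(s['depth']>0)); d=s['depth'][r,c];K=s['mtx'];P=s['pose']
    X=np.stack([(c-K[0,2])/K[0,0]*d,(r-K[1,2])/K[1,1]*d,d],1)
    return X@P[:3,:3].T+P[:3,3]
E
python3 - <<'E'
from h import *
np.set_printoptions(precision=4,suppress=True)
o=monitor.get_obs();print(o['t'],o['position'],o['ee_rot'],o['opening'])
for cam in ['scene','side','wrist']:
    s=snap(cam,cam+'0'); print(cam,s['pose'].round(3).tolist())
    for t in ['tongs','tongs_grip','tongs_tips','holder','steriliser','well_mouth','tray','stopper','spare_stopper']:
        print(t,[(np.round(d['location'],1),round(d['conf'],2)) for d in viewer.place_of(t,cam)][:4])
E
```

```text
0.0 [0.1862 0.4906 0.2308] [[-0.9349  0.3549 -0.0005]
 [ 0.3549  0.9349 -0.0009]
 [ 0.0002 -0.001  -1.    ]] 1.0007250090495254
scene [[0.722, -0.503, 0.476, -0.009], [-0.692, -0.513, 0.508, -0.71], [-0.011, -0.696, -0.718, 0.793], [0.0, 0.0, 0.0, 1.0]]
tongs [(array([194. , 223.1]), 0.76)]
tongs_grip []
tongs_tips [(array([188. , 215.5]), 0.57)]
holder [(array([198.8, 219.7]), 0.8), (array([271. , 304.7]), 0.53)]
steriliser [(array([194. , 297.6]), 0.71), (array([309.4, 242.7]), 0.55)]
well_mouth [(array([294.8, 241.3]), 0.79), (array([179. , 299.3]), 0.66), (array([153.6, 214.2]), 0.61)]
tray [(array([271.9, 301.4]), 0.96)]
stopper [(array([273. , 304.6]), 0.53)]
spare_stopper [(array([233.5, 245.5]), 0.59)]
side [[0.956, -0.148, 0.255, 0.252], [-0.294, -0.524, 0.799, -0.886], [0.015, -0.839, -0.544, 0.565], [0.0, 0.0, 0.0, 1.0]]
tongs [(array([202.1, 241.9]), 0.84)]
tongs_grip [(array([171.5, 238.4]), 0.55), (array([204.9, 312.5]), 0.4)]
tongs_tips [(array([197.6, 243.4]), 0.89)]
holder [(array([203.7, 242.5]), 0.58)]
steriliser [(array([218.5, 309.4]), 0.9), (array([287.6, 189.8]), 0.59)]
well_mouth [(array([270.2, 190.4]), 0.66), (array([202.4, 311.9]), 0.62)]
tray [(array([283.5, 268.5]), 0.98)]
stopper [(array([282.5, 270.4]), 0.4)]
spare_stopper [(array([204.3, 241. ]), 0.55), (array([236.9, 237.2]), 0.49)]
wrist [[0.354, 0.902, 0.249, 0.124], [0.935, -0.341, -0.094, 0.515], [0.0, 0.266, -0.964, 0.374], [0.0, 0.0, 0.0, 1.0]]
tongs []
tongs_grip []
tongs_tips []
holder []
steriliser []
well_mouth []
tray []
stopper []
spare_stopper []
```

View pics/scene0.png

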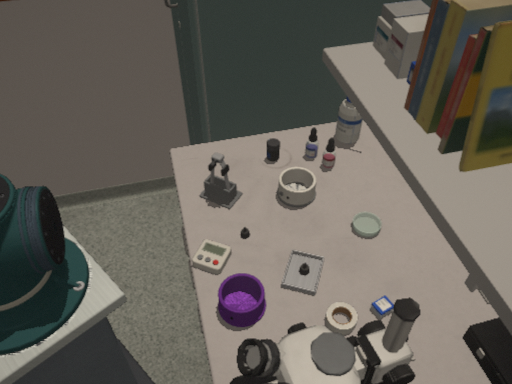

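View pics/side0.png

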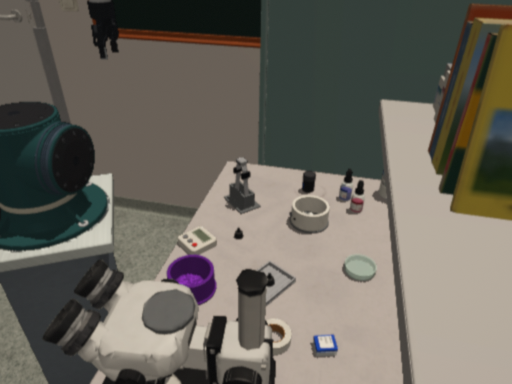

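The scene view shows the tongs at (219,180), the white pot at (297,187), the spare stopper at (245,232), the tray with its stopper at (304,270), and the purple decoy at (242,300).

Run:
```python
from h import *
np.set_printoptions(precision=4,suppress=True)
for cam in ['scene','side']:
    s=snap(cam); 
    for t in ['tongs','tongs_left','tongs_right','holder','steriliser','tray','stopper','spare_stopper']:
        for d in viewer.outline_of(t,cam)[:3]:
            m=d['mask']
            if m.sum()<5: continue
            p=cloud(s,m); print(cam,t,round(d['conf'],2),d['rect'],m.sum(),'med',np.median(p,0),'lo',np.percentile(p,3,0),'hi',np.percentile(p,97,0))
    if cam=='scene':
        for n,r,c,z in [('spare',233.5,245.5,0),('well',179,299.3,.048),('tray',271.9,301.4,0),('stop',273,304.6,.003),('holder',198.8,219.7,0),('tongs',194,223,.005)]: print(n,pt(s,r,c,z))
        np.savez('scene.npz',**s)
    else:
        for n,r,c,z in [('spare',236.9,237.2,0),('well',202.4,311.9,.048),('tray',283.5,268.5,0),('stop',282.5,270.4,.003),('holder',203.7,242.5,0),('tongs',202.1,241.9,.005)]: print(n,pt(s,r,c,z))
    a=s['color'][120:300,170:370] if cam=='scene' else s['color'][140:320,170:370]
    cv2.imwrite(f'pics/{cam}_z.png',cv2.resize(a[:,:,::-1],None,fx=4,fy=4,interpolation=2)[:600,:800])
```

```text
scene tongs 0.66 [208.6, 153.0, 23.2, 34.0] 410 med [ 0.4699 -0.0919  0.0901] lo [ 0.4547 -0.1094  0.0018] hi [ 0.53   -0.0086  0.1276]
scene tongs 0.31 [277.5, 166.5, 40.4, 40.9] 1351 med [ 0.6035 -0.2078  0.0278] lo [ 0.5584 -0.2529  0.0033] hi [ 0.6415 -0.1698  0.0508]
scene tongs_left 0.42 [277.3, 167.5, 39.8, 41.5] 1277 med [ 0.6025 -0.2106  0.0281] lo [ 0.5588 -0.253   0.006 ] hi [ 0.6405 -0.1724  0.0507]
scene tongs_right 0.7 [219.0, 158.7, 12.1, 28.2] 154 med [ 0.4735 -0.1058  0.0885] lo [ 0.4631 -0.1103  0.0029] hi [ 0.5183 -0.047   0.1133]
scene tongs_right 0.5 [277.6, 168.8, 38.4, 37.9] 1265 med [ 0.6027 -0.2104  0.0284] lo [ 0.5588 -0.253   0.0061] hi [ 0.6404 -0.1724  0.0507]
scene holder 0.79 [200.7, 177.8, 44.2, 30.2] 811 med [ 0.4595 -0.0966  0.0216] lo [ 0.4383 -0.1288  0.0039] hi [ 0.4984 -0.0563  0.0448]
scene steriliser 0.69 [276.7, 167.3, 40.0, 41.8] 1310 med [ 0.6031 -0.2101  0.0283] lo [ 0.5588 -0.2532  0.0059] hi [ 0.6404 -0.1723  0.0508]
scene steriliser 0.69 [217.1, 276.5, 51.3, 46.5] 2110 med [ 0.3013 -0.343   0.0227] lo [ 0.2567 -0.3872  0.0052] hi [ 0.337
[... 1481 characters left out ...]
3, 15.6, 41.3] 367 med [ 0.4683 -0.0969  0.0872] lo [ 0.4554 -0.1106 -0.0001] hi [0.498  0.0254 0.1248]
side tray 0.78 [259.9, 261.8, 36.0, 45.2] 672 med [ 0.462  -0.3786  0.0036] lo [ 0.4293 -0.4201  0.0011] hi [ 0.4893 -0.3324  0.0124]
side stopper 0.48 [242.7, 165.8, 7.6, 26.8] 172 med [ 0.4737 -0.1063  0.0851] lo [ 0.4641 -0.1113 -0.0007] hi [0.531  0.0579 0.1107]
side spare_stopper 0.56 [233.8, 231.0, 9.7, 7.7] 73 med [ 0.4239 -0.2253  0.0118] lo [ 0.4163 -0.2297  0.0014] hi [ 0.4323 -0.2159  0.0227]
spare [ 0.4226 -0.2196  0.    ]
well [ 0.6099 -0.2016  0.048 ]
tray [ 0.4449 -0.375   0.    ]
stop [ 0.4483 -0.3762  0.003 ]
holder [ 0.4696 -0.095   0.    ]
tongs [ 0.4681 -0.0947  0.005 ]
```

View pics/scene_z.png

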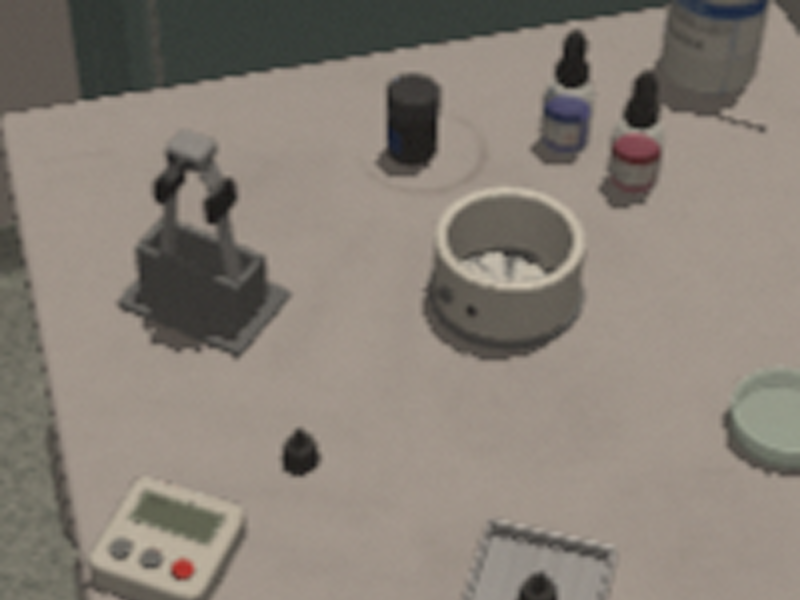

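Run:
```python
from h import *
np.set_printoptions(precision=4,suppress=True)
# use everything cloud from both cams; fit tray rect, bridge rect, steriliser circle, holder
C=[]
for cam in ['scene','side']:
    s=snap(cam); C.append(cloud(s,np.ones(s['depth'].shape,bool)))
np.savez('cl.npz',a=C[0],b=C[1])
for n,p in zip('ab',C):
    def box(lo,hi): return p[(p>lo).all(1)&(p<hi).all(1)]
    q=box([.42,-.16,.113],[.52,-.03,.14]); print(n,'bridge',len(q),q.min(0),q.max(0),q[q[:,2]>.117].mean(0), cv2.minAreaRect(q[q[:,2]>.117][:,:2].astype('f4')*1000))
    q=box([.40,-.18,.07],[.55,-.03,.105]); print('pads',len(q),q.min(0),q.max(0),cv2.minAreaRect(q[:,:2].astype('f4')*1000))
    q=box([.40,-.18,.033],[.55,-.03,.05]); print('holdertop',len(q),cv2.minAreaRect(q[:,:2].astype('f4')*1000))
    q=box([.40,-.18,.003],[.55,-.03,.05]); print('holderall',len(q),cv2.minAreaRect(q[:,:2].astype('f4')*1000))
    q=box([.54,-.28,.04],[.67,-.14,.06]); print('ster',q[:,2].max(),cv2.minEnclosingCircle(q[:,:2].astype('f4')*1000))
    q=box([.35,-.45,.006],[.53,-.31,.02]); print('tray',len(q),cv2.minAreaRect(q[:,:2].astype('f4')*1000))
    q=box([.41,-.41,.018],[.48,-.35,.04]); print('stop',len(q),np.median(q,0),q.min(0),q.max(0))
    q=box([.41,-.24,.006],[.46,-.19,.04]); print('spare',len(q),np.median(q,0),q.min(0),q.max(0))
    q=box([.25,-.6,.05],[.7,.1,.5]); 
    for x in np.arange(.25,.7,.05):
      print(round(x,2),[ (round(q[(q[:,0]>x)&(q[:,0]<x+.05)&(q[:,1]>y)&(q[:,1]<y+.05)][:,2].max(initial=0),2)) for y in np.arange(-.6,.1,.05)])
```

```text
a bridge 101 [ 0.4563 -0.1013  0.1135] [ 0.4842 -0.0764  0.1291] [ 0.4674 -0.0901  0.1248] ((469.75677490234375, -87.70018005371094), (25.122007369995117, 23.14608383178711), 17.846677780151367)
pads 146 [ 0.4519 -0.1104  0.0702] [ 0.4885 -0.0687  0.1045] ((470.2002868652344, -87.9736557006836), (27.10527229309082, 40.5524787902832), 17.46480369567871)
holdertop 288 ((470.14752197265625, -88.05803680419922), (35.68475341796875, 73.94831085205078), 16.002107620239258)
holderall 1234 ((474.8634338378906, -105.03347778320312), (148.9990234375, 149.89280700683594), 0.04823034256696701)
ster 0.0530642025558965 ((602.3255615234375, -209.7685546875), 46.40131759643555)
tray 577 ((441.97625732421875, -375.912841796875), (92.21012115478516, 70.16946411132812), 29.090408325195312)
stop 43 [ 0.4446 -0.3764  0.02  ] [ 0.437  -0.3844  0.018 ] [ 0.4521 -0.3675  0.0331]
spare 71 [ 0.4242 -0.2204  0.0154] [ 0.416  -0.2295  0.0063] [ 0.4588 -0.1997  0.0283]
0.25 [np.float64(0.23), np.float64(0.22), np.float64(0.0), np.float64(0.0), np.float64(0.05), np.float64(0.05), np.float64(0.0), np.float64(0.0),
[... 4559 characters left out ...]
(0.23), np.float64(0.0), np.float64(0.0), np.float64(0.0), np.float64(0.0), np.float64(0.0), np.float64(0.0), np.float64(0.0), np.float64(0.0), np.float64(0.0), np.float64(0.0), np.float64(0.45)]
0.6 [np.float64(0.23), np.float64(0.23), np.float64(0.23), np.float64(0.23), np.float64(0.23), np.float64(0.0), np.float64(0.0), np.float64(0.0), np.float64(0.05), np.float64(0.0), np.float64(0.05), np.float64(0.0), np.float64(0.42), np.float64(0.45)]
0.65 [np.float64(0.23), np.float64(0.46), np.float64(0.48), np.float64(0.23), np.float64(0.23), np.float64(0.23), np.float64(0.0), np.float64(0.0), np.float64(0.0), np.float64(0.0), np.float64(0.05), np.float64(0.0), np.float64(0.45), np.float64(0.45)]
```

The fits agree across the two cameras: tongs and holder at (0.469,-0.089) with x axis at 17°, pot at (0.601,-0.210), tray and stopper at (0.443,-0.377) with long axis at 29°. I'm moving over the tongs from the robot's side.

Emit:
{"api": "carry_out", "payload": {
  "series": [
    {"delta_pos":[-2.07,-2.53,0],"yaw":0,"claw":0},
    {"delta_pos":[-2.07,-2.53,0],"yaw":0,"claw":0},
    {"delta_pos":[-2.07,-2.53,0],"yaw":0,"claw":0},
    {"delta_pos":[-2.07,-2.53,0],"yaw":0,"claw":0},
    {"delta_pos":[-2.07,-2.53,0],"yaw":0,"claw":0},
    {"delta_pos":[-2.07,-2.53,0],"yaw":0,"claw":0},
    {"delta_pos":[-2.07,-2.53,0],"yaw":0,"claw":0},
    {"delta_pos":[-2.07,-2.53,0],"yaw":0,"claw":0}
  ]
}}

```text
t: 3.17
position: [0.2693, 0.2415, 0.2314]
ee_rot: [[-0.935, 0.354, 0.0], [0.354, 0.935, 0.0], [-0.0, 0.0, -1.0]]
contact_force: [1.2, -0.5, 0.7]
opening: 0.999
```

Emit:
{"api": "carry_out", "payload": {
  "series": [
    {"delta_pos":[-2.07,-2.53,0],"yaw":0,"claw":0},
    {"delta_pos":[-2.07,-2.53,0],"yaw":0,"claw":0},
    {"delta_pos":[-2.07,-2.53,0],"yaw":0,"claw":0},
    {"delta_pos":[0,0,0],"yaw":-0.11,"claw":0},
    {"delta_pos":[0,0,0],"yaw":-0.11,"claw":0},
    {"delta_pos":[0,0,0],"yaw":-0.11,"claw":0},
    {"delta_pos":[0,0,0],"yaw":-0.11,"claw":0},
    {"delta_pos":[0,0,0],"yaw":-0.11,"claw":0}
  ]
}}

```text
t: 3.83
position: [0.3005, 0.1497, 0.2314]
ee_rot: [[-0.982, -0.191, 0.0], [-0.191, 0.982, 0.0], [-0.0, 0.0, -1.0]]
contact_force: [-0.3, -0.3, -0.2]
opening: 0.999
```

Emit:
{"api": "carry_out", "payload": {
  "series": [
    {"delta_pos":[-1.5,-3.33,0],"yaw":0,"claw":0},
    {"delta_pos":[-1.5,-3.33,0],"yaw":0,"claw":0},
    {"delta_pos":[-1.5,-3.33,0],"yaw":0,"claw":0},
    {"delta_pos":[-1.5,-3.33,0],"yaw":0,"claw":0},
    {"delta_pos":[-1.5,-3.33,0],"yaw":0,"claw":0},
    {"delta_pos":[-1.5,-3.33,0],"yaw":0,"claw":0},
    {"delta_pos":[-1.5,-3.33,0],"yaw":0,"claw":0},
    {"delta_pos":[-1.5,-3.33,0],"yaw":-0.096,"claw":0}
  ]
}}

```text
t: 4.5
position: [0.4686, -0.0915, 0.2313]
ee_rot: [[-0.961, -0.278, 0.0], [-0.278, 0.961, -0.0], [-0.0, -0.0, -1.0]]
contact_force: [1.5, 0.2, 0.2]
opening: 0.996
```

Run:
```python
from h import *
np.set_printoptions(precision=4,suppress=True)
s=snap('wrist','w1');o=monitor.get_obs();print(o['t'],o['position'],o['ee_rot'])
p=cloud(s,np.ones(s['depth'].shape,bool))
def box(lo,hi): return p[(p>lo).all(1)&(p<hi).all(1)]
for nm,lo,hi in [('bridge',.117,.14),('pads',.078,.1),('holder',.036,.05)]:
    q=box([.41,-.16,lo],[.54,-.03,hi]); print(nm,len(q),q.max(0),cv2.minAreaRect(q[:,:2].astype('f4')*1000))
for t in ['tongs','tongs_grip','tongs_tips','holder']:
    print(t,[(np.round(d['location'],1),round(d['conf'],2)) for d in viewer.place_of(t,'wrist')][:3])
```

```text
4.55 [ 0.4721 -0.0957  0.2307] [[-0.9572 -0.2896  0.0014]
 [-0.2896  0.9572 -0.0018]
 [-0.0008 -0.0021 -1.    ]]
bridge 827 [ 0.481  -0.0729  0.1263] ((467.855224609375, -86.14107513427734), (22.67287826538086, 23.91827392578125), 15.75367259979248)
pads 317 [ 0.4844 -0.0635  0.0997] ((467.9542541503906, -86.10887145996094), (24.004871368408203, 40.14060592651367), 16.111248016357422)
holder 715 [ 0.4921 -0.0477  0.0493] ((467.8541259765625, -86.26778411865234), (31.519046783447266, 71.75090026855469), 16.21929931640625)
tongs [(array([164.4, 263.2]), 0.81), (array([252.9, 120.7]), 0.45)]
tongs_grip [(array([182.8, 268.1]), 0.74), (array([163.8, 258.3]), 0.42), (array([240.6, 137.5]), 0.17)]
tongs_tips []
holder [(array([239.3, 134.9]), 0.73), (array([160.8, 263.3]), 0.58)]
```

View pics/w1.png

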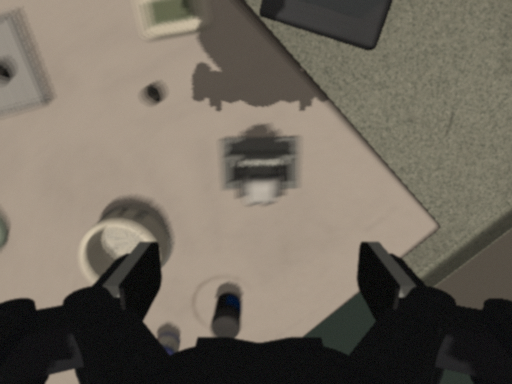

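The wrist view is slightly blurred because the arm was still settling. It shows the tongs at (262,170), so I'll measure again now the arm is still.

```bash
cat > m.py <<'E'
from h import *
np.set_printoptions(precision=4,suppress=True)
s=snap('wrist','w'+str(int(monitor.get_obs()['t']*100)));o=monitor.get_obs();print(o['t'],o['position'],o['ee_rot'],o['opening'])
p=cloud(s,np.ones(s['depth'].shape,bool))
def box(lo,hi): return p[(p>lo).all(1)&(p<hi).all(1)]
def rect(nm,lo,hi):
    q=box(lo,hi)
    if len(q)>10: print(nm,len(q),q.max(0)[2],cv2.minAreaRect(q[:,:2].astype('f4')*1000))
rect('bridge',[.41,-.16,.117],[.54,-.03,.14]);rect('pads',[.41,-.16,.078],[.54,-.03,.1]);rect('holder',[.41,-.16,.036],[.54,-.03,.05])
rect('tray',[.35,-.45,.006],[.53,-.31,.0145]);rect('stop',[.41,-.41,.0155],[.48,-.35,.04]);rect('spare',[.40,-.25,.006],[.455,-.19,.04])
q=box([.54,-.28,.04],[.67,-.14,.06])
if len(q)>50: print('ster',len(q),q[:,2].max(),cv2.minEnclosingCircle(q[:,:2].astype('f4')*1000))
E
python3 m.py; python3 m.py
```

```text
4.8 [ 0.4674 -0.089   0.2313] [[-0.9603 -0.279  -0.0003]
 [-0.279   0.9603  0.0002]
 [ 0.0003  0.0003 -1.    ]] 1.000278607919894
bridge 828 0.12689306241261822 ((467.99468994140625, -86.19520568847656), (23.010616302490234, 23.907495498657227), 16.32235336303711)
pads 328 0.09958280724659119 ((468.1429138183594, -86.17642974853516), (24.155616760253906, 40.415069580078125), 16.681743621826172)
holder 781 0.04930096781515669 ((468.1379699707031, -86.19306945800781), (32.14885711669922, 72.13504791259766), 16.310081481933594)
tray 941 0.014491641911299813 ((437.4953918457031, -368.2211608886719), (90.44297790527344, 57.04593276977539), 29.105676651000977)
stop 52 0.018973103687684623 ((444.29681396484375, -367.5495910644531), (13.507223129272461, 5.1650710105896), 12.946706771850586)
spare 290 0.026474227158844343 ((424.9128723144531, -216.13064575195312), (18.12053108215332, 18.11613655090332), 62.727596282958984)
ster 1137 0.04964652670795122 ((601.1570434570312, -208.64215087890625), 44.20843505859375)
4.85 [ 0.4674 -0.0888  0.2315] [[-0.9601 -0.2796  0.    ]
 [-0.2796  0.9601  0.0
[... 227 characters left out ...]
279296875, -85.9328842163086), (24.579139709472656, 39.823516845703125), 16.224634170532227)
holder 786 0.04835187074351566 ((468.17486572265625, -86.13455963134766), (32.38687515258789, 72.03526306152344), 16.23686981201172)
tray 953 0.014463988244549031 ((437.3641052246094, -368.013671875), (90.60199737548828, 57.01530838012695), 29.0321102142334)
stop 50 0.017886338719036166 ((444.7829284667969, -367.2018737792969), (13.642537117004395, 4.809098243713379), 1.941477656364441)
spare 288 0.025794541770677748 ((425.01806640625, -216.01278686523438), (17.79731559753418, 17.68041229248047), 59.282039642333984)
ster 1140 0.05000352741538905 ((601.14453125, -208.7722625732422), 44.22681427001953)
```

Emit:
{"api": "carry_out", "payload": {
  "series": [
    {"delta_pos":[0,0.1,3],"yaw":0,"claw":0},
    {"delta_pos":[0,0,3],"yaw":0,"claw":0},
    {"delta_pos":[0,0,3],"yaw":0,"claw":0},
    {"delta_pos":[0,0,3],"yaw":0,"claw":0},
    {"delta_pos":[0,0,2],"yaw":0,"claw":0},
    {"delta_pos":[0,0,1],"yaw":0,"claw":0},
    {"delta_pos":[0,0,0.7],"yaw":0,"claw":0},
    {"delta_pos":[0,0,0.4],"yaw":0,"claw":0}
  ]
}}

```text
t: 5.52
position: [0.4673, -0.0879, 0.07]
ee_rot: [[-0.96, -0.28, -0.0], [-0.28, 0.96, 0.0], [0.0, 0.0, -1.0]]
contact_force: [-0.5, -0.4, 0.2]
opening: 1.0
```

Emit:
{"api": "carry_out", "payload": {
  "series": [
    {"delta_pos":[0,0,0.2],"yaw":0,"claw":0.2},
    {"delta_pos":[0,0,0],"yaw":0,"claw":0.3},
    {"delta_pos":[0,0,0],"yaw":0,"claw":0.4},
    {"delta_pos":[0,0,0],"yaw":0,"claw":0.45},
    {"delta_pos":[0,0,0],"yaw":0,"claw":0.45},
    {"delta_pos":[0,0,0],"yaw":0,"claw":0.45}
  ]
}}

```text
t: 6.02
position: [0.4678, -0.0887, 0.0686]
ee_rot: [[-0.96, -0.279, 0.001], [-0.279, 0.96, -0.0], [-0.0, -0.0, -1.0]]
contact_force: [-0.5, 0.3, -0.1]
opening: 0.55
```

Run:
```python
from h import *
np.set_printoptions(precision=4,suppress=True)
s=snap('scene');a=s['color'][130:220,170:280];b=snap('side')['color'][130:220,190:300]
cv2.imwrite('pics/g1.png',np.hstack([cv2.resize(q[:,:,::-1],(400,327),interpolation=2) for q in (a,b)]))
o=monitor.get_obs();print(o['t'],o['position'],o['opening'],o['contact_force'])
```

```text
6.1167 [ 0.4677 -0.0887  0.0684] 0.551479062002438 [ 0.1012 -0.5874  0.9176]
```

View pics/g1.png

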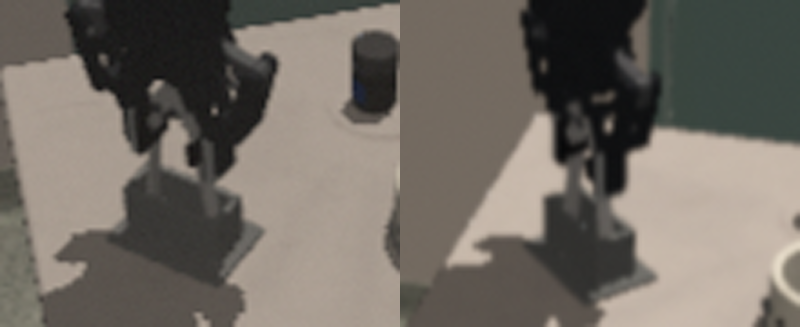

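The fingers stand either side of the pads, bridge intact between them. Closing gradually.

Emit:
{"api": "carry_out", "payload": {
  "series": [
    {"delta_pos":[0,0,0],"yaw":0,"claw":0.48},
    {"delta_pos":[0,0,0],"yaw":0,"claw":0.5},
    {"delta_pos":[0,0,0],"yaw":0,"claw":0.51},
    {"delta_pos":[0,0,0],"yaw":0,"claw":0.52},
    {"delta_pos":[0,0,0],"yaw":0,"claw":0.52}
  ]
}}

```text
t: 6.53
position: [0.4676, -0.0886, 0.0682]
ee_rot: [[-0.96, -0.279, -0.0], [-0.279, 0.96, 0.0], [0.0, 0.0, -1.0]]
contact_force: [0.4, 0.4, -0.6]
opening: 0.482
```

Emit:
{"api": "carry_out", "payload": {
  "series": [
    {"delta_pos":[0,0,0],"yaw":0,"claw":0.53},
    {"delta_pos":[0,0,0],"yaw":0,"claw":0.54},
    {"delta_pos":[0,0,0],"yaw":0,"claw":0.54},
    {"delta_pos":[0,0,0],"yaw":0,"claw":0.54}
  ]
}}

```text
t: 6.87
position: [0.4678, -0.0888, 0.0684]
ee_rot: [[-0.96, -0.279, 0.0], [-0.279, 0.96, -0.0], [-0.0, -0.0, -1.0]]
contact_force: [1.1, -1.5, 2.0]
opening: 0.464
```

Emit:
{"api": "carry_out", "payload": {
  "series": [
    {"delta_pos":[0,0,0],"yaw":0,"claw":0.55},
    {"delta_pos":[0,0,0],"yaw":0,"claw":0.55},
    {"delta_pos":[0,0,-0.5],"yaw":0,"claw":0.55},
    {"delta_pos":[0,0,-0.5],"yaw":0,"claw":0.55},
    {"delta_pos":[0,0,-1],"yaw":0,"claw":0.55},
    {"delta_pos":[0,0,0],"yaw":0,"claw":0.55},
    {"delta_pos":[0,0,0],"yaw":0,"claw":0.55}
  ]
}}

```text
t: 7.45
position: [0.4678, -0.0886, 0.0886]
ee_rot: [[-0.96, -0.28, 0.001], [-0.28, 0.96, -0.0], [-0.001, -0.0, -1.0]]
contact_force: [-1.2, 0.1, -0.3]
opening: 0.45
```

Run:
```python
from h import *
np.set_printoptions(precision=4,suppress=True)
s=snap('scene');a=s['color'][130:220,170:280];b=snap('side')['color'][130:220,190:300]
cv2.imwrite('pics/g2.png',np.hstack([cv2.resize(q[:,:,::-1],(400,327),interpolation=2) for q in (a,b)]))
o=monitor.get_obs();print(o['t'],o['position'],o['opening'],o['contact_force'])
```

```text
7.55 [ 0.4674 -0.0885  0.088 ] 0.4524099558940036 [ 0.6378  0.1599 -1.9821]
```

View pics/g2.png

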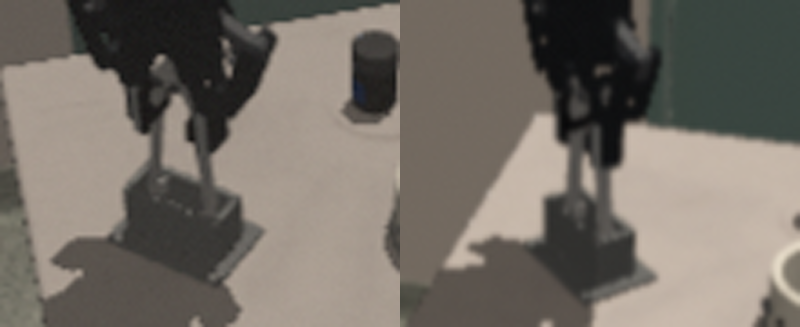

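The tongs rise with the gripper, tips still in the pocket. I'm lifting clear and moving to the white pot.

Emit:
{"api": "carry_out", "payload": {
  "series": [
    {"delta_pos":[0,0,-1],"yaw":0,"claw":0.55},
    {"delta_pos":[0,0,-1.5],"yaw":0,"claw":0.55},
    {"delta_pos":[0,0,-1.5],"yaw":0,"claw":0.55},
    {"delta_pos":[0,0,-1.5],"yaw":0,"claw":0.55},
    {"delta_pos":[0,0,-1.5],"yaw":0,"claw":0.55},
    {"delta_pos":[0,0,-1],"yaw":0,"claw":0.55},
    {"delta_pos":[0,0,0],"yaw":0,"claw":0.55},
    {"delta_pos":[0,0,0],"yaw":0,"claw":0.55}
  ]
}}

```text
t: 8.22
position: [0.4677, -0.0886, 0.1679]
ee_rot: [[-0.96, -0.279, 0.0], [-0.279, 0.96, -0.0], [-0.0, -0.0, -1.0]]
contact_force: [-0.2, 0.1, -1.5]
opening: 0.449
```

Emit:
{"api": "carry_out", "payload": {
  "series": [
    {"delta_pos":[-0.8,-1.3,0],"yaw":0,"claw":0.55},
    {"delta_pos":[-1.2,-2.0,0],"yaw":0,"claw":0.55},
    {"delta_pos":[-1.5,-2.4,0],"yaw":0,"claw":0.55},
    {"delta_pos":[-1.5,-2.4,0],"yaw":0,"claw":0.55},
    {"delta_pos":[-1.5,-2.4,0],"yaw":0,"claw":0.55},
    {"delta_pos":[-1.3,-2.2,0],"yaw":0,"claw":0.55},
    {"delta_pos":[-1.0,-1.6,0],"yaw":0,"claw":0.55},
    {"delta_pos":[-0.64,-1.06,0],"yaw":0,"claw":0.55}
  ]
}}

```text
t: 8.88
position: [0.602, -0.2109, 0.1662]
ee_rot: [[-0.96, -0.279, -0.002], [-0.279, 0.96, 0.001], [0.001, 0.001, -1.0]]
contact_force: [-0.1, -0.0, -1.7]
opening: 0.449
```

Run:
```python
from h import *
np.set_printoptions(precision=4,suppress=True)
import time
s=snap('scene');s=snap('scene');b=snap('side');a=s['color'][80:230,230:370];c=b['color'][100:250,240:380]
cv2.imwrite('pics/p1.png',np.hstack([cv2.resize(q[:,:,::-1],(400,428),interpolation=2) for q in (a,c)]))
o=monitor.get_obs();print(o['t'],o['position'],o['opening'],o['contact_force'])
for cam in ('scene','side'):
    print([(np.round(d['location'],1),round(d['conf'],2)) for d in viewer.place_of('tongs_tips',cam)])
np.savez('p1.npz',sd=s['depth'],sm=s['mtx'],sp=s['pose'],bd=b['depth'],bm=b['mtx'],bp=b['pose'])
for q,n in((s,'scene'),(b,'side')):
    p=cloud(q,np.ones(q['depth'].shape,bool)); m=(abs(p[:,:2]-o['position'][:2])<.045).all(1)&(p[:,2]>.062)&(p[:,2]<.24)
    p=p[m]
    for z in np.arange(.1,.23,.01):
        w=p[(p[:,2]>=z)&(p[:,2]<z+.01)]
        if len(w): print(n,round(z,2),len(w),(w.min(0)-o['position'])[:2],(w.max(0)-o['position'])[:2])
```

```text
9.0333 [ 0.6009 -0.2098  0.1666] 0.45338656669617083 [-0.2397  0.2741 -1.2323]
[(array([157.3, 297.7]), 0.66)]
[(array([183.4, 315.5]), 0.93)]
scene 0.1 17 [-0.0098 -0.0236] [0.0119 0.0213]
scene 0.11 33 [-0.0112 -0.0245] [0.0129 0.021 ]
scene 0.12 22 [-0.0071 -0.0239] [0.0132 0.0198]
scene 0.13 20 [-0.0071 -0.0236] [0.0155 0.0181]
scene 0.14 19 [-0.0071 -0.0223] [0.0131 0.0166]
scene 0.15 21 [-0.0082 -0.0219] [0.0126 0.0155]
scene 0.16 17 [-0.0069 -0.0275] [0.0109 0.0153]
scene 0.17 43 [-0.0147 -0.0351] [0.0063 0.0253]
scene 0.18 81 [-0.0154 -0.0363] [0.0187 0.0268]
scene 0.19 105 [-0.015  -0.0354] [0.0173 0.027 ]
scene 0.2 82 [-0.0164 -0.0369] [0.0161 0.0271]
scene 0.21 116 [-0.0224 -0.0401] [0.0256 0.0432]
scene 0.22 227 [-0.0243 -0.0446] [0.0219 0.0446]
side 0.1 31 [-0.0135 -0.023 ] [0.0165 0.0217]
side 0.11 47 [-0.0129 -0.0256] [0.0127 0.0205]
side 0.12 37 [-0.0102 -0.0256] [0.0121 0.0204]
side 0.13 33 [-0.0096 -0.0236] [0.0113 0.0196]
side 0.14 36 [-0.0092 -0.0235] [0.0114 0.017 ]
side 0.15 39 [-0.0093 -0.0216] [0.0125 0.0157]
side 0.16 33 [-0.0152 -0.0301] [0.0169 0.0186]
side 0.17 62 [-0.0168 -0.0369] [0.0174 0.0177]
side 0.18 113 [-0.017 -0.037] [0.0165 0.0264]
side 0.19 105 [-0.0168 -0.0373] [0.0168 0.0262]
side 0.2 84 [-0.0192 -0.0395] [0.0157 0.0245]
side 0.21 122 [-0.026  -0.0391] [0.0165 0.0408]
side 0.22 128 [-0.0257 -0.0442] [0.022  0.0449]
```

View pics/p1.png

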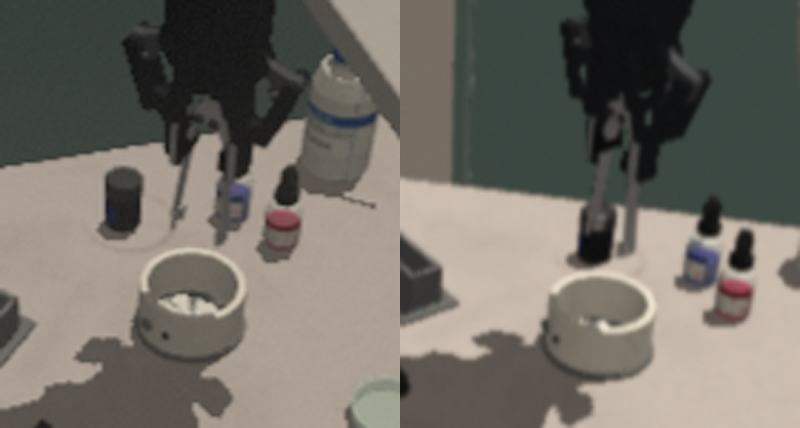

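The tongs hang vertically over the white pot and the tips are centred to about 1 mm. Dipping.

Emit:
{"api": "carry_out", "payload": {
  "series": [
    {"delta_pos":[0,0,1],"yaw":0,"claw":0.55},
    {"delta_pos":[0,0,1.5],"yaw":0,"claw":0.55},
    {"delta_pos":[0,0,1.5],"yaw":0,"claw":0.55},
    {"delta_pos":[0,0,1.5],"yaw":0,"claw":0.55},
    {"delta_pos":[0,0,1.3],"yaw":0,"claw":0.55},
    {"delta_pos":[0,0,1],"yaw":0,"claw":0.55},
    {"delta_pos":[0,0,0.8],"yaw":0,"claw":0.55},
    {"delta_pos":[0,0,0],"yaw":0,"claw":0.55}
  ]
}}

```text
t: 9.8
position: [0.6003, -0.2091, 0.0807]
ee_rot: [[-0.96, -0.28, -0.002], [-0.28, 0.96, 0.001], [0.002, 0.001, -1.0]]
contact_force: [-0.1, 0.8, -1.3]
opening: 0.454
```

Emit:
{"api": "carry_out", "payload": {
  "series": [
    {"delta_pos":[0,0,0],"yaw":0,"claw":0.55},
    {"delta_pos":[0,0,0],"yaw":0,"claw":0.55},
    {"delta_pos":[0,0,0],"yaw":0,"claw":0.55},
    {"delta_pos":[0,0,0],"yaw":0,"claw":0.55},
    {"delta_pos":[0,0,0],"yaw":0,"claw":0.55},
    {"delta_pos":[0,0,0],"yaw":0,"claw":0.55},
    {"delta_pos":[0,0,0],"yaw":0,"claw":0.55},
    {"delta_pos":[0,0,0],"yaw":0,"claw":0.55}
  ]
}}

```text
t: 10.47
position: [0.6012, -0.2097, 0.0823]
ee_rot: [[-0.96, -0.279, 0.0], [-0.279, 0.96, -0.0], [-0.0, -0.0, -1.0]]
contact_force: [-0.3, -0.1, -1.8]
opening: 0.452
```

Run:
```python
from h import *
np.set_printoptions(precision=4,suppress=True)
s=snap('scene');b=snap('side');a=s['color'][100:230,230:370];c=b['color'][120:250,240:380]
cv2.imwrite('pics/d1.png',np.hstack([cv2.resize(q[:,:,::-1],(400,371),interpolation=2) for q in (a,c)]))
o=monitor.get_obs();print(o['t'],o['position'],o['opening'],o['contact_force'])
```

```text
10.5667 [ 0.6012 -0.2097  0.0823] 0.4503993118978897 [-0.6503  0.2953 -0.6946]
```

View pics/d1.png

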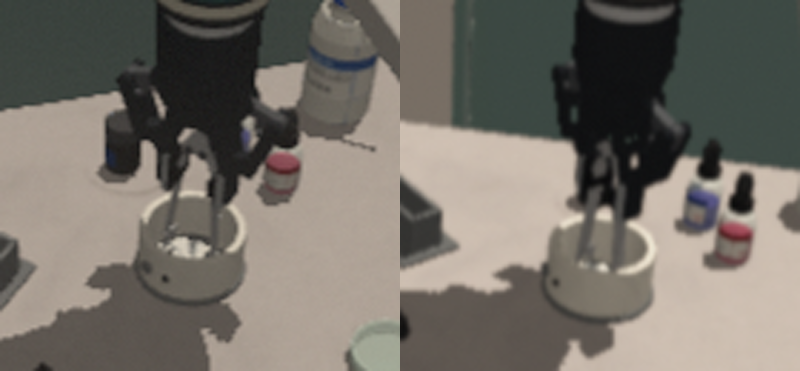

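Emit:
{"api": "carry_out", "payload": {
  "series": [
    {"delta_pos":[0,0,0],"yaw":0,"claw":0.55},
    {"delta_pos":[0,0,0],"yaw":0,"claw":0.55},
    {"delta_pos":[0,0,0],"yaw":0,"claw":0.55},
    {"delta_pos":[0,0,0],"yaw":0,"claw":0.55},
    {"delta_pos":[0,0,0],"yaw":0,"claw":0.55}
  ]
}}

```text
t: 10.98
position: [0.6012, -0.2097, 0.0823]
ee_rot: [[-0.96, -0.279, 0.0], [-0.279, 0.96, 0.0], [-0.0, 0.0, -1.0]]
contact_force: [1.0, 0.0, -1.1]
opening: 0.449
```

The tips are visibly inside the well at about 22 mm depth and held there over a second. I'm raising them and moving towards the tray.

Emit:
{"api": "carry_out", "payload": {
  "series": [
    {"delta_pos":[0,0,-1],"yaw":0,"claw":0.55},
    {"delta_pos":[0,0,-1.5],"yaw":0,"claw":0.55},
    {"delta_pos":[0,0,-1.5],"yaw":0,"claw":0.55},
    {"delta_pos":[0,0,-1.5],"yaw":0,"claw":0.55},
    {"delta_pos":[0,0,-1.5],"yaw":0,"claw":0.55},
    {"delta_pos":[0,0,-1],"yaw":0,"claw":0.55},
    {"delta_pos":[0,0,0],"yaw":0,"claw":0.55}
  ]
}}

```text
t: 11.57
position: [0.6021, -0.2101, 0.1648]
ee_rot: [[-0.96, -0.279, 0.003], [-0.279, 0.96, -0.002], [-0.003, -0.002, -1.0]]
contact_force: [0.1, 0.4, -1.2]
opening: 0.455
```

Emit:
{"api": "carry_out", "payload": {
  "series": [
    {"delta_pos":[1.5,-0.9,0],"yaw":0,"claw":0.55},
    {"delta_pos":[2.4,-1.4,0],"yaw":0,"claw":0.55},
    {"delta_pos":[3,-1.8,0],"yaw":0,"claw":0.55},
    {"delta_pos":[3.2,-1.9,0],"yaw":0,"claw":0.55},
    {"delta_pos":[3.2,-1.9,0],"yaw":0,"claw":0.55},
    {"delta_pos":[3,-1.8,0],"yaw":0,"claw":0.55},
    {"delta_pos":[2.1,-1.2,0],"yaw":0,"claw":0.55},
    {"delta_pos":[1.3,-0.75,0],"yaw":0,"claw":0.55}
  ]
}}

```text
t: 12.23
position: [0.4425, -0.3783, 0.1617]
ee_rot: [[-0.961, -0.278, -0.001], [-0.278, 0.961, 0.0], [0.001, 0.0, -1.0]]
contact_force: [0.6, 0.6, -0.7]
opening: 0.452
```

Emit:
{"api": "carry_out", "payload": {
  "series": [
    {"delta_pos":[0,0,0],"yaw":0.06,"claw":0.55},
    {"delta_pos":[0,0,0],"yaw":0.1,"claw":0.55},
    {"delta_pos":[0,0,0],"yaw":0.1,"claw":0.55},
    {"delta_pos":[0,0,0],"yaw":0.1,"claw":0.55},
    {"delta_pos":[0,0,0],"yaw":0.1,"claw":0.55},
    {"delta_pos":[0,0,0],"yaw":0.1,"claw":0.55},
    {"delta_pos":[0,0,0],"yaw":0.1,"claw":0.55},
    {"delta_pos":[0,0,0],"yaw":0.1,"claw":0.55}
  ]
}}

```text
t: 12.9
position: [0.4444, -0.3764, 0.1616]
ee_rot: [[-0.886, 0.463, -0.001], [0.463, 0.886, 0.001], [0.001, 0.0, -1.0]]
contact_force: [0.5, 0.5, -1.2]
opening: 0.447
```

Emit:
{"api": "carry_out", "payload": {
  "series": [
    {"delta_pos":[0,0,0],"yaw":0.1,"claw":0.55},
    {"delta_pos":[0,0,0],"yaw":0.1,"claw":0.55},
    {"delta_pos":[0,0,0],"yaw":0.1,"claw":0.55},
    {"delta_pos":[0,0,0],"yaw":0.1,"claw":0.55},
    {"delta_pos":[0,0,0],"yaw":0.1,"claw":0.55},
    {"delta_pos":[0,0,0],"yaw":0.084,"claw":0.55},
    {"delta_pos":[0,0,0],"yaw":0,"claw":0.55},
    {"delta_pos":[0,0,0],"yaw":0,"claw":0.55}
  ]
}}

```text
t: 13.57
position: [0.4445, -0.3765, 0.1618]
ee_rot: [[-0.491, 0.871, -0.0], [0.871, 0.491, 0.0], [0.001, -0.0, -1.0]]
contact_force: [-0.2, 0.2, -0.2]
opening: 0.45
```

```bash
cat > t.py <<'E'
from h import *
import sys
np.set_printoptions(precision=4,suppress=True)
s=snap('scene');b=snap('side');a=s['color'][150:310,220:380];c=b['color'][180:340,190:350]
cv2.imwrite(f'pics/{sys.argv[1]}.png',np.hstack([cv2.resize(q[:,:,::-1],(400,400),interpolation=2) for q in (a,c)]))
o=monitor.get_obs();print(o['t'],o['position'],o['ee_rot'][:,1],o['opening'],o['contact_force'])
R=o['ee_rot']
for q,n in((s,'scene'),(b,'side')):
    p=cloud(q,np.ones(q['depth'].shape,bool)); l=(p-o['position'])@R
    m=(abs(l[:,:2])<.045).all(1)&(p[:,2]>.045)
    for z in np.arange(-.02,.07,.01):
        w=l[m&(l[:,2]>=z)&(l[:,2]<z+.01)]
        if len(w)>3: print(n,round(z,2),len(w),w.min(0)[:2],w.max(0)[:2])
    print('lowest',l[m][:,2].max())
    def rect(nm,lo,hi):
        w=p[(p>lo).all(1)&(p<hi).all(1)]
        if len(w)>5: print(n,nm,len(w),w.max(0)[2],cv2.minAreaRect(w[:,:2].astype('f4')*1000))
    rect('tray',[.35,-.45,.006],[.53,-.31,.0145]);rect('stop',[.41,-.41,.017],[.48,-.35,.04]);rect('pin',[.41,-.41,.021],[.48,-.35,.04])
    q2=p[(abs(p[:,2]-.02)<.02)]
E
python3 t.py t1
```

```text
13.6667 [ 0.4445 -0.3765  0.162 ] [ 0.8714  0.4906 -0.0001] 0.4492657454517647 [ 0.1405 -0.2304 -0.7804]
scene -0.02 51 [-0.0141 -0.0335] [0.01   0.0155]
scene -0.01 14 [-0.0117 -0.026 ] [0.0099 0.021 ]
scene 0.0 12 [-0.0077 -0.0194] [ 0.0033 -0.0156]
scene 0.01 24 [-0.008  -0.0199] [ 0.0026 -0.0155]
scene 0.02 24 [-0.008 -0.021] [ 0.004  -0.0162]
scene 0.03 28 [-0.0081 -0.0213] [0.0031 0.0224]
scene 0.04 37 [-0.0111 -0.0214] [0.0064 0.025 ]
scene 0.05 40 [-0.0117 -0.0216] [0.0059 0.0245]
scene 0.06 8 [-0.0116 -0.0184] [0.0074 0.022 ]
lowest 0.06356260435237307
scene tray 473 0.014489436835283254 ((457.4273681640625, -377.4798889160156), (118.69898986816406, 95.83580017089844), 33.870147705078125)
scene stop 48 0.030912379888162422 ((445.9221496582031, -376.2995910644531), (15.20480728149414, 16.545785903930664), 39.238101959228516)
scene pin 16 0.030912379888162422 ((443.3387145996094, -374.2152404785156), (5.134033679962158, 10.075516700744629), 42.97740936279297)
side -0.02 125 [-0.0157 -0.0346] [0.0097 0.0249]
side -0.01 70 [-0.014  -0.0329] [0.0098 0.0301]
side 0.0 45 [-0.0091 -0.02  ] [0.0036 0.0187]
side 0.01 53 [-0.0094 -0.0206] [0.0026 0.0187]
side 0.02 49 [-0.0098 -0.0215] [0.0026 0.0195]
side 0.03 57 [-0.01   -0.0225] [0.0036 0.0217]
side 0.04 48 [-0.0097 -0.023 ] [0.0053 0.0211]
side 0.05 74 [-0.0132 -0.0224] [0.0065 0.0224]
side 0.06 22 [-0.0121 -0.0208] [0.0068 0.0225]
lowest 0.06571613830020966
side tray 249 0.0144806745568139 ((442.6624450683594, -376.212646484375), (86.51272583007812, 71.54641723632812), 29.055295944213867)
side stop 27 0.028988232423321825 ((444.9239807128906, -377.3881530761719), (7.3153862953186035, 16.348594665527344), 22.500940322875977)
side pin 13 0.028988232423321825 ((444.2608337402344, -377.16851806640625), (7.2919793128967285, 3.978348731994629), 71.14967346191406)
```

View pics/t1.png

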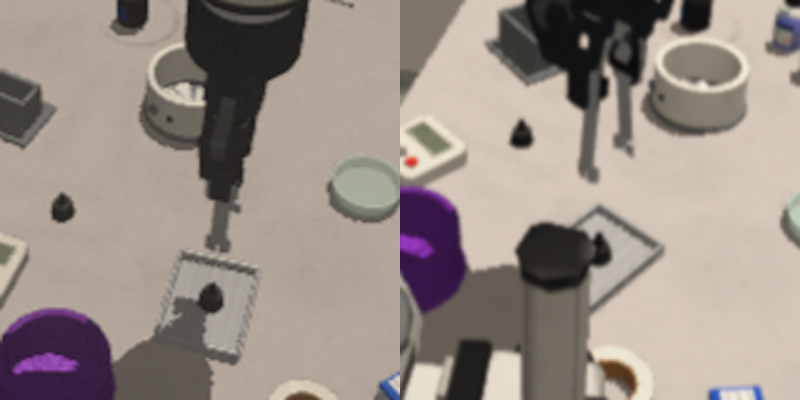

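The tips hang about 9 cm over the tray, lined up with its long side; the stopper is at (210,297) in the left crop. One wrist check next.

Run:
```python
from h import *
np.set_printoptions(precision=4,suppress=True)
s=snap('wrist');cv2.imwrite('pics/wt.png',cv2.resize(s['color'][:,:,::-1],(768,576)))
o=monitor.get_obs();R=o['ee_rot'];p=cloud(s,np.ones(s['depth'].shape,bool));l=(p-o['position'])@R
def rect(nm,m):
    w=l[m]
    if len(w)>5: print(nm,len(w),w[:,:2].min(0),w[:,:2].max(0),cv2.minAreaRect(w[:,:2].astype('f4')*1000))
near=(abs(l[:,:2])<.045).all(1)
rect('bridge',near&(l[:,2]<-.045)&(l[:,2]>-.075));rect('tips',near&(l[:,2]>.045)&(l[:,2]<.07))
n2=(abs(l[:,0])<.06)&(abs(l[:,1])<.06)
rect('stop',n2&(p[:,2]>.016)&(p[:,2]<.04)); rect('tray',n2&(p[:,2]>.006)&(p[:,2]<.0155))
```

```text
bridge 16875 [-0.0123 -0.045 ] [0.019 0.045] ((3.3795642852783203, -0.005153656005859375), (90.0630874633789, 31.109086990356445), 89.78558349609375)
tips 364 [-0.0105 -0.0209] [0.009  0.0251] ((-0.7542600631713867, 2.087902069091797), (45.97507095336914, 19.52181625366211), 89.92884826660156)
stop 253 [-0.0055 -0.0066] [0.0104 0.0095] ((2.4267191886901855, 1.409292221069336), (16.136627197265625, 15.818021774291992), 89.69567108154297)
tray 1447 [-0.0314 -0.0474] [0.0387 0.0429] ((3.7188262939453125, -2.2614898681640625), (90.30131530761719, 70.03752136230469), 89.91986846923828)
```

View pics/wt.png

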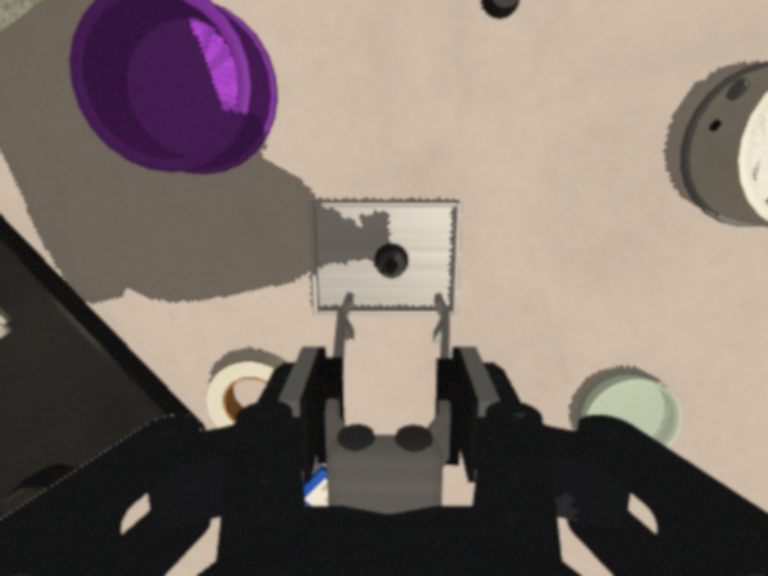

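The wrist view shows the stopper at (391,260) between the tip ends at (346,300) and (440,300). It needs +2.7 mm in tool x and -0.4 mm in y. Applying that and descending.

Emit:
{"api": "carry_out", "payload": {
  "series": [
    {"delta_pos":[0.27,-0.04,1],"yaw":0,"claw":0.55},
    {"delta_pos":[0,0,1.5],"yaw":0,"claw":0.55},
    {"delta_pos":[0,0,1.5],"yaw":0,"claw":0.55},
    {"delta_pos":[0,0,1],"yaw":0,"claw":0.55},
    {"delta_pos":[0,0,0.5],"yaw":0,"claw":0.55},
    {"delta_pos":[0,0,0],"yaw":0,"claw":0.55},
    {"delta_pos":[0,0,0],"yaw":0,"claw":0.55}
  ]
}}

```text
t: 14.3
position: [0.443, -0.3746, 0.1076]
ee_rot: [[-0.489, 0.873, 0.0], [0.873, 0.489, -0.0], [-0.0, 0.0, -1.0]]
contact_force: [-0.6, -0.5, -0.4]
opening: 0.453
```

```bash
python3 - <<'E'
from h import *
np.set_printoptions(precision=4,suppress=True)
s=snap('wrist');cv2.imwrite('pics/wt2.png',cv2.resize(s['color'][80:300,150:370,::-1],(560,560)))
o=monitor.get_obs();R=o['ee_rot'];p=cloud(s,np.ones(s['depth'].shape,bool));l=(p-o['position'])@R
print(o['t'],o['position'])
def rect(nm,m):
    w=l[m]
    if len(w)>5: print(nm,len(w),w[:,:2].min(0),w[:,:2].max(0))
near=(abs(l[:,:2])<.045).all(1)
rect('tips',near&(l[:,2]>.045)&(l[:,2]<.068))
print('lowest',l[near&(p[:,2]>.035)][:,2].max())
n2=(abs(l[:,0])<.06)&(abs(l[:,1])<.06)
rect('stop',n2&(p[:,2]>.0165)&(p[:,2]<.033)); rect('tray',n2&(p[:,2]>.006)&(p[:,2]<.0155))
E
python3 t.py t2
```

```text
14.35 [ 0.4432 -0.3747  0.1079]
tips 363 [-0.0097 -0.021 ] [0.0093 0.0249]
lowest 0.06385650559806717
stop 304 [-0.0082 -0.0062] [0.0081 0.01  ]
tray 2058 [-0.0334 -0.0473] [0.0366 0.0432]
14.45 [ 0.4432 -0.3748  0.108 ] [0.8727 0.4883 0.0003] 0.4489355712611505 [ 0.0612  0.2424 -0.8862]
scene -0.02 42 [-0.0142 -0.0338] [0.0098 0.0195]
scene -0.01 16 [-0.0114 -0.0296] [0.0095 0.0214]
scene 0.0 6 [-0.0072 -0.0187] [ 0.0026 -0.0163]
scene 0.01 22 [-0.0079 -0.0191] [ 0.0024 -0.016 ]
scene 0.02 27 [-0.0081 -0.0203] [ 0.0036 -0.0164]
scene 0.03 16 [-0.0073 -0.0208] [ 0.0027 -0.0171]
scene 0.04 33 [-0.0118 -0.0217] [0.0062 0.0239]
scene 0.05 36 [-0.0119 -0.0203] [0.0061 0.023 ]
lowest 0.06131597071291341
scene tray 435 0.01449366212479819 ((445.1272888183594, -387.4093933105469), (105.5809555053711, 141.29693603515625), 13.705977439880371)
scene stop 20 0.028869945546116882 ((441.6927185058594, -378.39801025390625), (5.775692939758301, 14.621414184570312), 32.332767486572266)
side -0.02 115 [-0.0148 -0.0341] [0.0106 0.032 ]
side -0.01 60 [-0.0132 -0.0326] [0.0086 0.0252]
side 0.0 35 [-0.0097 -0.0201] [0.0033 0.0173]
side 0.01 44 [-0.0094 -0.0221] [0.0038 0.0182]
side 0.02 43 [-0.0091 -0.0219] [0.0023 0.019 ]
side 0.03 45 [-0.0092 -0.0223] [0.0032 0.0217]
side 0.04 48 [-0.0095 -0.0234] [0.0039 0.023 ]
side 0.05 60 [-0.0127 -0.0223] [0.0066 0.0226]
side 0.06 12 [-0.0116 -0.0205] [0.0059 0.0232]
lowest 0.06245145381686962
side tray 231 0.014128180860458084 ((443.02716064453125, -376.24810791015625), (88.17475891113281, 70.61204528808594), 29.6258602142334)
side stop 26 0.028158193016494137 ((443.73077392578125, -379.7246398925781), (10.481954574584961, 7.603786468505859), 73.94429779052734)
side pin 14 0.028158193016494137 ((444.7227783203125, -377.0117492675781), (6.895710468292236, 4.207071304321289), 12.423715591430664)
```

View pics/wt2.png

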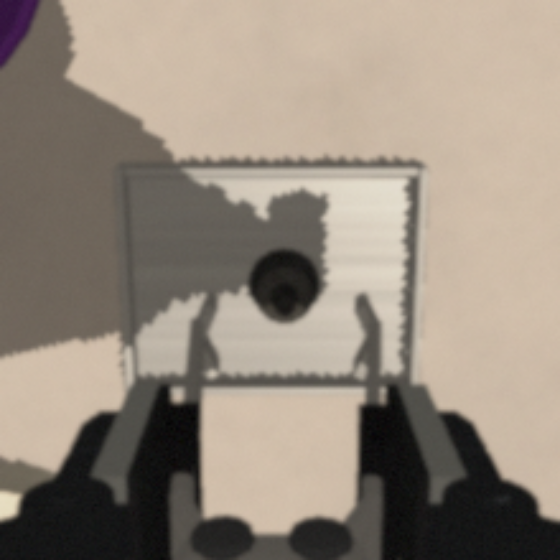

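View pics/t2.png

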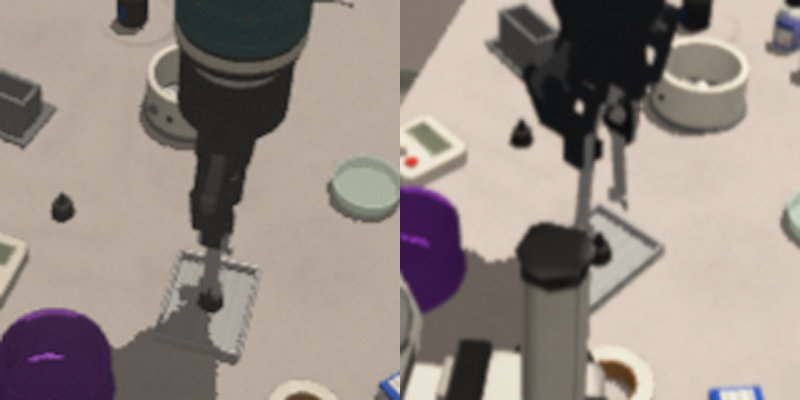

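Tips and stopper now coincide in plan to within 0.5 mm in both wrist and fixed views. Descending the last 3.5 cm.

Emit:
{"api": "carry_out", "payload": {
  "series": [
    {"delta_pos":[0,0,0.8],"yaw":0,"claw":0.55},
    {"delta_pos":[0,0,0.8],"yaw":0,"claw":0.55},
    {"delta_pos":[0,0,0.8],"yaw":0,"claw":0.55},
    {"delta_pos":[0,0,0.6],"yaw":0,"claw":0.55},
    {"delta_pos":[0,0,0.35],"yaw":0,"claw":0.55},
    {"delta_pos":[0,0,0.2],"yaw":0,"claw":0.55},
    {"delta_pos":[0,0,0],"yaw":0,"claw":0.55},
    {"delta_pos":[0,0,0],"yaw":0,"claw":0.55}
  ]
}}

```text
t: 15.12
position: [0.443, -0.3745, 0.0718]
ee_rot: [[-0.488, 0.873, 0.0], [0.873, 0.488, -0.0], [-0.0, 0.0, -1.0]]
contact_force: [-0.6, -0.4, -0.5]
opening: 0.452
```

Run:
```python
from h import *
np.set_printoptions(precision=4,suppress=True)
s=snap('wrist');cv2.imwrite('pics/wt3.png',cv2.resize(s['color'][80:300,150:370,::-1],(560,560)))
o=monitor.get_obs();print(o['t'],o['position'],o['contact_force'],o['opening'])
```

```text
15.1667 [ 0.4431 -0.3746  0.072 ] [ 1.1868 -0.1174 -1.1213] 0.4485431715862986
```

View pics/wt3.png

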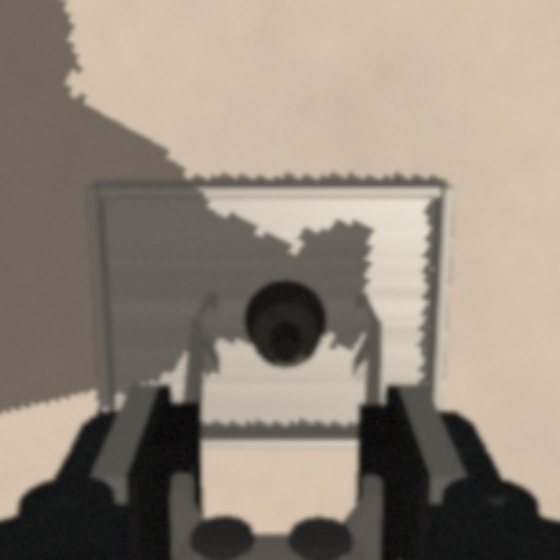

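The stopper at (285,322) sits midway between the vees at (210,330) and (365,330). Closing in small steps.

Emit:
{"api": "carry_out", "payload": {
  "series": [
    {"delta_pos":[0,0,0],"yaw":0,"claw":0.56},
    {"delta_pos":[0,0,0],"yaw":0,"claw":0.57},
    {"delta_pos":[0,0,0],"yaw":0,"claw":0.58},
    {"delta_pos":[0,0,0],"yaw":0,"claw":0.59},
    {"delta_pos":[0,0,0],"yaw":0,"claw":0.595},
    {"delta_pos":[0,0,0],"yaw":0,"claw":0.6},
    {"delta_pos":[0,0,0],"yaw":0,"claw":0.6},
    {"delta_pos":[0,0,0],"yaw":0,"claw":0.6}
  ]
}}

```text
t: 15.83
position: [0.4429, -0.3745, 0.0718]
ee_rot: [[-0.488, 0.873, 0.0], [0.873, 0.488, -0.0], [-0.0, 0.0, -1.0]]
contact_force: [0.5, 0.0, -1.0]
opening: 0.403
```

Emit:
{"api": "carry_out", "payload": {
  "series": [
    {"delta_pos":[0,0,0],"yaw":0,"claw":0.61},
    {"delta_pos":[0,0,0],"yaw":0,"claw":0.61},
    {"delta_pos":[0,0,0],"yaw":0,"claw":0.62},
    {"delta_pos":[0,0,0],"yaw":0,"claw":0.62},
    {"delta_pos":[0,0,0],"yaw":0,"claw":0.62}
  ]
}}

```text
t: 16.25
position: [0.4429, -0.3744, 0.0717]
ee_rot: [[-0.488, 0.873, -0.0], [0.873, 0.488, 0.0], [0.0, 0.0, -1.0]]
contact_force: [0.3, -0.9, -1.0]
opening: 0.385
```

Run:
```python
from h import *
np.set_printoptions(precision=4,suppress=True)
s=snap('wrist');cv2.imwrite('pics/wt4.png',cv2.resize(s['color'][80:300,150:370,::-1],(560,560)))
o=monitor.get_obs();print(o['t'],o['position'],o['contact_force'],o['opening'])
```

```text
16.3 [ 0.443  -0.3745  0.0718] [-0.237  -0.4867 -1.2921] 0.38439905688303133
```

View pics/wt4.png

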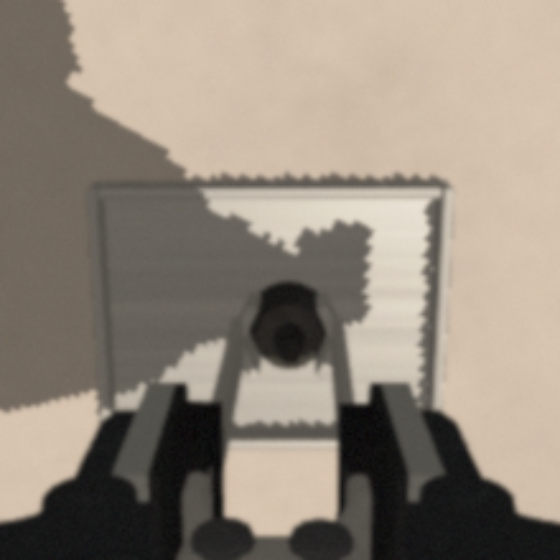

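The vees are closing evenly on the stopper. Continuing until the fingers stall.

Emit:
{"api": "carry_out", "payload": {
  "series": [
    {"delta_pos":[0,0,0],"yaw":0,"claw":0.63},
    {"delta_pos":[0,0,0],"yaw":0,"claw":0.63},
    {"delta_pos":[0,0,0],"yaw":0,"claw":0.64},
    {"delta_pos":[0,0,0],"yaw":0,"claw":0.64},
    {"delta_pos":[0,0,0],"yaw":0,"claw":0.64}
  ]
}}

```text
t: 16.72
position: [0.443, -0.3745, 0.0718]
ee_rot: [[-0.488, 0.873, 0.0], [0.873, 0.488, -0.0], [-0.0, 0.0, -1.0]]
contact_force: [0.1, 0.2, 0.2]
opening: 0.373
```

Emit:
{"api": "carry_out", "payload": {
  "series": [
    {"delta_pos":[0,0,0],"yaw":0,"claw":0.65},
    {"delta_pos":[0,0,0],"yaw":0,"claw":0.66},
    {"delta_pos":[0,0,0],"yaw":0,"claw":0.67},
    {"delta_pos":[0,0,0],"yaw":0,"claw":0.67},
    {"delta_pos":[0,0,0],"yaw":0,"claw":0.67}
  ]
}}

```text
t: 17.13
position: [0.443, -0.3745, 0.0719]
ee_rot: [[-0.488, 0.873, 0.0], [0.873, 0.488, -0.0], [-0.0, 0.0, -1.0]]
contact_force: [0.7, 1.1, 1.7]
opening: 0.373
```

Run:
```python
from h import *
np.set_printoptions(precision=4,suppress=True)
s=snap('wrist');cv2.imwrite('pics/wt5.png',cv2.resize(s['color'][80:300,150:370,::-1],(560,560)))
o=monitor.get_obs();print(o['t'],o['position'],o['contact_force'],o['opening'])
```

```text
17.1833 [ 0.443  -0.3745  0.0719] [ 0.4627 -0.0086  1.6766] 0.3745529914303046
```

View pics/wt5.png

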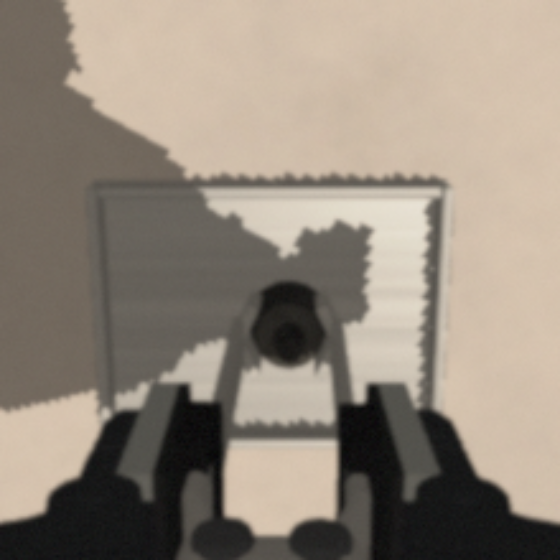

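The fingers have stalled at 0.373 with the command beyond that, so the stopper is clamped. Lifting gently first.

Emit:
{"api": "carry_out", "payload": {
  "series": [
    {"delta_pos":[0,0,0],"yaw":0,"claw":0.7},
    {"delta_pos":[0,0,0],"yaw":0,"claw":0.7},
    {"delta_pos":[0,0,-0.2],"yaw":0,"claw":0.7},
    {"delta_pos":[0,0,-0.5],"yaw":0,"claw":0.7},
    {"delta_pos":[0,0,-0.8],"yaw":0,"claw":0.7},
    {"delta_pos":[0,0,-0.5],"yaw":0,"claw":0.7},
    {"delta_pos":[0,0,0],"yaw":0,"claw":0.7}
  ]
}}

```text
t: 17.77
position: [0.4434, -0.375, 0.0932]
ee_rot: [[-0.488, 0.873, 0.001], [0.873, 0.488, -0.001], [-0.002, 0.0, -1.0]]
contact_force: [-0.7, -0.9, -1.1]
opening: 0.371
```

```bash
python3 t.py t3 | grep -v '^s.* 0\.0\|-0.0'
```

```text
17.8667 [ 0.4431 -0.3746  0.0921] [0.8727 0.4882 0.0001] 0.373111612873352 [-0.571   0.2276 -1.1259]
lowest 0.04690546981783849
lowest 0.046583086296806284
```

View pics/t3.png

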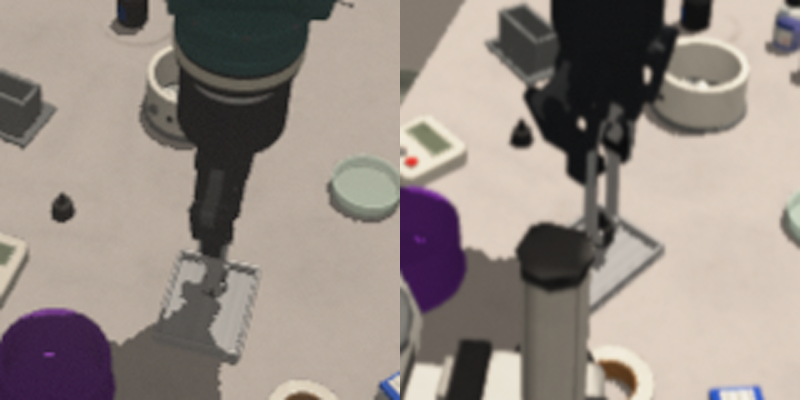

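The stopper rises with the tips and the tray stays put. Lifting to about 10 cm.

Emit:
{"api": "carry_out", "payload": {
  "series": [
    {"delta_pos":[0,0,-0.8],"yaw":0,"claw":0.7},
    {"delta_pos":[0,0,-1.2],"yaw":0,"claw":0.7},
    {"delta_pos":[0,0,-1.3],"yaw":0,"claw":0.7},
    {"delta_pos":[0,0,-1.3],"yaw":0,"claw":0.7},
    {"delta_pos":[0,0,-1.3],"yaw":0,"claw":0.7},
    {"delta_pos":[0,0,-1.2],"yaw":0,"claw":0.7},
    {"delta_pos":[0,0,-0.9],"yaw":0,"claw":0.7},
    {"delta_pos":[0,0,-0.5],"yaw":0,"claw":0.7}
  ]
}}

```text
t: 18.53
position: [0.4431, -0.3747, 0.1781]
ee_rot: [[-0.488, 0.873, 0.001], [0.873, 0.488, -0.001], [-0.001, 0.0, -1.0]]
contact_force: [0.4, -0.5, -1.1]
opening: 0.37
```

Emit:
{"api": "carry_out", "payload": {
  "series": [
    {"delta_pos":[0,0,0],"yaw":0,"claw":0.7},
    {"delta_pos":[0,0,0],"yaw":0,"claw":0.7},
    {"delta_pos":[0,0,0],"yaw":0,"claw":0.7},
    {"delta_pos":[0,0,0],"yaw":0,"claw":0.7},
    {"delta_pos":[0,0,0],"yaw":0,"claw":0.7},
    {"delta_pos":[0,0,0],"yaw":0,"claw":0.7}
  ]
}}

```text
t: 19.03
position: [0.4428, -0.3744, 0.1764]
ee_rot: [[-0.488, 0.873, -0.0], [0.873, 0.488, 0.0], [0.001, -0.0, -1.0]]
contact_force: [-0.4, -0.2, -1.6]
opening: 0.373
```

```bash
python3 t.py t4 | grep -v '^s.* 0\.0\|-0.0'
python3 - <<'E'
from h import *
s=snap('wrist');cv2.imwrite('pics/wt6.png',cv2.resize(s['color'][80:300,150:370,::-1],(560,560)))
for cam in ('scene','side'):
    s=snap(cam); print(cam,[(np.round(d['location'],1),round(d['conf'],2), pt(s,*d['location']).round(3)) for d in viewer.place_of('stopper',cam)],[(pt(s,*d['location'],z=0).round(4)) for d in viewer.place_of('tray',cam)])
E
```

```text
lowest 0.06871690240769858
lowest 0.0695910902110285
scene [(array([240.1, 307.9]), 0.5, array([ 0.436, -0.383,  0.119])), (array([234.6, 244.4]), 0.22, array([ 0.42 , -0.222,  0.01 ]))] [array([ 0.4421, -0.3732,  0.    ]), array([ 0.5249, -0.3182,  0.    ])]
side [] [array([ 0.4417, -0.374 ,  0.    ])]
```

View pics/t4.png

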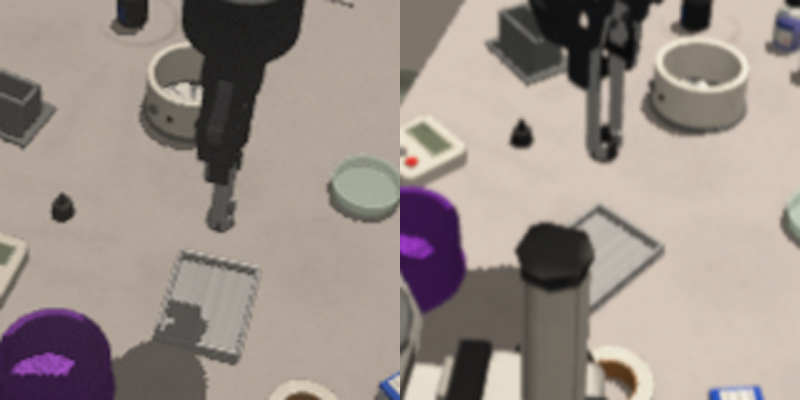

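View pics/wt6.png

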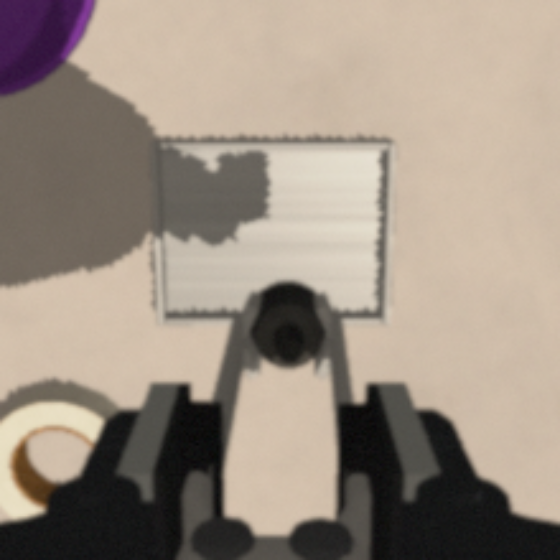

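The stopper is clamped between the vees with its underside at about 0.107 m. The empty tray and the spare stopper are where they were. Handing in.

```bash
python3 -c "
from rig import hand_in,monitor
print(hand_in()); o=monitor.get_obs(); print(o['t'],o['position'],o['opening'],o['contact_force'])"
```

```text
the job is handed in; nothing more can be done
None
the job is handed in; nothing more can be done
```

I drew the tongs from the holder and dipped them in the white steriliser. I then closed them on the stopper in the tray, lifted it, and handed the job in still holding it. The last move ended at about 19 s of the allowed 69 s; the interface gives no verdict.

- **Dip:** the tips were about 22 mm below the rim, against 21 mm for halfway down, and within a few millimetres of the well's centre. I held them there for more than a second.
- **Stopper:** the fingers stalled at opening 0.373 on the stopper, and it kept its place in the tips through the lift. Its underside is about 0.107 m up, roughly 10 cm above the tray floor.
- **Tray and spare stopper:** the final pictures show both where they were, with the tray within about 2 mm of its first measured place.
- **Disagreements:** the fixed cameras and the wrist camera differed by 2–3 mm in absolute position, so I aligned the tips to the stopper by relative measurements. The network did not find the lifted stopper in the final side view, though it is visible in that picture and in the wrist picture. I could not read the tip contact forces directly; that the tips press the stopper rests on the stalled fingers and the lift.

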